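# Find the rocking lid and press it home

## Robot

A 7-joint arm with a two-finger parallel gripper is mounted at the origin on the work surface. World frame = base frame: x ahead of the robot, y to its left, z up, the work surface at z = 0. Lengths are in m, angles in rad, forces in N, time in s.
With the tool pointing down it reaches from about 0.425 to 0.875 m from the base axis. Payload 4.7 kg.
Tool frame: the origin (TCP) lies on the mounting face of the last link; the fingertips stand 173 mm ahead of it and the grasp point (between the pads) lies 155 mm ahead of it; z points along the fingers, y is the line along which they close (so a half turn about z gives the same grasp; the last joint's range is limited). The gripper opens to 85 mm and grips with 20 to 120 N. Pads are 22 mm wide; open, the fingers measure 114 mm over their backs; the gripper's body (76 mm by 85 mm) begins 54 mm behind the grasp point. The pads swing forward as they close: fully open they stand 13 mm farther back than shut.
Start: joints at [-1.118, 0.321, -0.07, 1.45, 0.023, 1.371, -0.057], TCP at [0.276, 0.588, 0.405] pointing down, gripper open.
Joint ranges: [-2.86, 2.86], [-0.3, 2.09], [-1.38, 1.24], [0.06, 2.45], [-1.56, 4.7], [0.09, 2.05], [-2.69, 2.69]. Speed limits (rad/s): [2.57, 2.57, 3.14, 3.14, 3.14, 3.14, 3.14].

## Interface

Orientations are given as [roll, pitch, yaw] about the fixed x, y, z axes, in that order (R = Rz(yaw) Ry(pitch) Rx(roll)).
In Python, from plant import arm, optics, job_done gives the robot as it stands.
- The arm moves only by the tool move_arm, never from a script. Its argument "motion" is a list of rows, each a list of 2 entries, a list of its own where there are three numbers: the shift along the tool's x, y, z in cm, then the turn, a rotation vector about the tool's x, y, z in degrees. A call has 1 to 12 rows; each row is the pose to reach, as a shift and turn from the pose commanded when the call began, along the tool's axes at that moment; what a row does not reach only later rows make up. A row lasts 1/8 s, in which the tool goes at most 62.5 mm and 10.7 degrees, less where a joint would pass 70% of its speed; a pose out of reach is approached as far as the arm can. A call with a gripper value outside its range is refused whole. "grip" is the closure in counts, from 0 (fully open) to 255 (shut), set as the call begins (left out, the last holds). The fingers move at their own pace and stop on an object; "squeeze" is the grip in N (left out, the last holds). Time passes only in rows, so rows that repeat a pose let the fingers close. It gives the time, the measured TCP pose, the force, the opening and the grip force at its end, in the units of the state.
- arm.get_obs(): the state, without advancing time (a new reading comes with each control period).
- optics.grab_frame(name): name is "scene" or "top" or "wrist"; returns a dict with "image" (400x640x3 uint8, red, green, blue), "camera_matrix" (3x3 intrinsics, pixels), "cam_to_world" (4x4, takes a point from camera to world coordinates). Camera axes: x right, y down, z forward; pixel columns grow to the right and rows downward; lengths in m; the calibration is good to about 2 mm. A picture is of the moment at which its call begins. There is no depth.
- job_done(): hands the job in; it is judged then, once.
The state is a dict: "t": time; "joint_pos": joint angles; "joint_vel": joint speeds; "joint_efforts": joint torques, N m; "position": TCP position; "tool_rot": TCP orientation; "force": force on the tool from outside, world axes, zero at the start; "wrist_torque": the same for the moment, N m; "width": opening from 0.0 (shut) to 1.0 (fully open); "gripper_force": force on a finger pad.
Only numpy, scipy, OpenCV 4.12 (cv2) and the standard library are available. Lean on these libraries where they do the work, as an engineer would, in place of code of your own. Each camera call takes 0.05 s, during which the arm holds its last target. There are 200 camera calls.

## Task

Four plywood boxes are stuck down on the craft table and one of their lids is not pushed in. Feel for it with the fingertips: press gently near the edge of the lids until you find the one that rocks and see it tip under your finger, then press that lid down in its middle until it is fully home. Only press, never hard enough to split the plywood (well under 40 N): lift nothing, do not pull the lid up, leave the other things where they are, and finish clear of everything.

Things in the scene. Friction and masses are not known exactly. Their poses are not given: they have to be found in the camera images.
- box_a: One of four identical plywood boxes, stuck down to the table: 80 x 80 mm, walls 46 mm tall, with a lid (80 x 80 x 6 mm plate, burnt border and rosette, tight plug beneath). Origin: centre of its underside; x, y along its sides. With its lid home it is 52 mm tall and the lid gives nowhere. Exactly one of the four lids is loose: level but 4 to 5 mm proud of home.
- lid_a_top (a point): Centre of the top of the lid of box_a, z its normal; 52 mm above the box's origin when home. If loose: pressed 28 mm from the centre towards a side, it tips under 1 to 3 N until that edge meets the wall (about 0.1 rad), springs back level when let go, and is not seated by that; pressed in the middle it slides down against about 8 N (use 12 to 18 N) and stays.
- box_b: One of four identical plywood boxes, stuck down to the table: 80 x 80 mm, walls 46 mm tall, with a lid (80 x 80 x 6 mm plate, burnt border and rosette, tight plug beneath). Origin: centre of its underside; x, y along its sides. With its lid home it is 52 mm tall and the lid gives nowhere. Exactly one of the four lids is loose: level but 4 to 5 mm proud of home.
- lid_b_top (a point): Centre of the top of the lid of box_b, z its normal; 52 mm above the box's origin when home. If loose: pressed 28 mm from the centre towards a side, it tips under 1 to 3 N until that edge meets the wall (about 0.1 rad), springs back level when let go, and is not seated by that; pressed in the middle it slides down against about 8 N (use 12 to 18 N) and stays.
- box_c: One of four identical plywood boxes, stuck down to the table: 80 x 80 mm, walls 46 mm tall, with a lid (80 x 80 x 6 mm plate, burnt border and rosette, tight plug beneath). Origin: centre of its underside; x, y along its sides. With its lid home it is 52 mm tall and the lid gives nowhere. Exactly one of the four lids is loose: level but 4 to 5 mm proud of home.
- lid_c_top (a point): Centre of the top of the lid of box_c, z its normal; 52 mm above the box's origin when home. If loose: pressed 28 mm from the centre towards a side, it tips under 1 to 3 N until that edge meets the wall (about 0.1 rad), springs back level when let go, and is not seated by that; pressed in the middle it slides down against about 8 N (use 12 to 18 N) and stays.
- box_d: One of four identical plywood boxes, stuck down to the table: 80 x 80 mm, walls 46 mm tall, with a lid (80 x 80 x 6 mm plate, burnt border and rosette, tight plug beneath). Origin: centre of its underside; x, y along its sides. With its lid home it is 52 mm tall and the lid gives nowhere. Exactly one of the four lids is loose: level but 4 to 5 mm proud of home.
- lid_d_top (a point): Centre of the top of the lid of box_d, z its normal; 52 mm above the box's origin when home. If loose: pressed 28 mm from the centre towards a side, it tips under 1 to 3 N until that edge meets the wall (about 0.1 rad), springs back level when let go, and is not seated by that; pressed in the middle it slides down against about 8 N (use 12 to 18 N) and stays.
- jar: Bystander: closed amber glass jar with a metal cap, 56 mm across, 75 mm tall, upright; origin at the centre of its underside.
- eraser: Bystander: white eraser block 45 x 24 x 14 mm, lying flat; origin at the centre of its underside.
- plaque: Bystander: round plywood blank, 100 mm across, 8 mm thick, lying flat; origin at the centre of its underside.
- brush: Bystander: brush with a wooden handle, 180 mm long, lying along its own x axis; origin about mid-length at its underside.
Mind the look-alikes: they are no part of the job. Leave any green, purple or turquoise look-alike of the box_d alone.

How it is judged:
On the way, in this order (a step that is already met when the one before it is completed fails the run):
1. the loose lid is rocked: it tips at least 0.06 rad on its box under a fingertip (((angle between the z axis of lid_a_top and the z axis of box_a, either way round above 0.06 rad and contact force between the fingers and box_a above 0.3 N) or (angle between the z axis of lid_b_top and the z axis of box_b, either way round above 0.06 rad and contact force between the fingers and box_b above 0.3 N) or (angle between the z axis of lid_c_top and the z axis of box_c, either way round above 0.06 rad and contact force between the fingers and box_c above 0.3 N) or (angle between the z axis of lid_d_top and the z axis of box_d, either way round above 0.06 rad and contact force between the fingers and box_d above 0.3 N))), for 0.05 s.
2. all four lids are fully home (z of lid_a_top in the frame of box_a below 0.0532 m and z of lid_b_top in the frame of box_b below 0.0532 m and z of lid_c_top in the frame of box_c below 0.0532 m and z of lid_d_top in the frame of box_d below 0.0532 m), for 0.2 s.
At the end, for the whole second after the job is handed in: Every lid's top is within 1.2 mm of its home height on its box and level on it within 0.03 rad; jar, eraser, plaque and brush are within 20 mm of where they began (all of step 2 and angle between the z axis of lid_a_top and the z axis of box_a, either way round below 0.03 rad and angle between the z axis of lid_b_top and the z axis of box_b, either way round below 0.03 rad and angle between the z axis of lid_c_top and the z axis of box_c, either way round below 0.03 rad and angle between the z axis of lid_d_top and the z axis of box_d, either way round below 0.03 rad and distance of each of jar, eraser, plaque, brush from where it was at the start of the episode below 0.02 m); the robot touches nothing.
It fails at once if the fingers lean on a box or lid with more than 45 N (contact force between the fingers and box_a above 45 N or contact force between the fingers and box_b above 45 N or contact force between the fingers and box_c above 45 N or contact force between the fingers and box_d above 45 N).
It fails at once if a lid is pulled up out of its box (more than 7.5 mm above home) (z of lid_a_top in the frame of box_a above 0.0595 m or z of lid_b_top in the frame of box_b above 0.0595 m or z of lid_c_top in the frame of box_c above 0.0595 m or z of lid_d_top in the frame of box_d above 0.0595 m).
It fails at once if a bystander is moved more than 30 mm or lifted (distance of any of jar, eraser, plaque, brush from where it was at the start of the episode above 0.03 m or height (world z) of any of jar, eraser, plaque, brush above 0.03 m).
It also fails if it takes over 51 s, if anything falls off the work surface, if the arm or the gripper's body presses on something with over 40 N, if the wrist force passes 120 N, or if a joint passes its speed limit or range.

## Working session

There is one attempt and no reset: what is moved stays moved. The work goes in short steps, Python scripts to look and compute and a tool call to move; the robot and the scene stay as the last step left them, time stands still between calls to the robot, and variables do not carry over. Pictures are saved under pics/ and viewed, at most 10 in all, crops included, and the job is handed in when it is done.

Besides the shell and the picture viewer there is one more tool, called after "Request:" by a JSON object that holds its "op" and its "data". move_arm: Moves the arm, as the interface text tells. Its arguments: {"type":"object","properties":{"motion":{"type":"array","items":{"type":"array"}},"grip":{"type":"number"},"squeeze":{"type":"number"}},"required":["motion"]}

```bash
mkdir -p pics; cat > h.py <<'E'
from plant import arm, optics, job_done
import numpy as np, cv2
def grab(n,f=None):
    d=optics.grab_frame(n)
    if f: cv2.imwrite('pics/'+f,cv2.cvtColor(d['image'],cv2.COLOR_RGB2BGR))
    return d
def ray(d,u,v,z):
    K,T=d['camera_matrix'],d['cam_to_world']
    r=T[:3,:3]@np.linalg.solve(K,[u,v,1.]); o=T[:3,3]
    return o+r*(z-o[2])/r[2]
def proj(d,p):
    K,T=d['camera_matrix'],d['cam_to_world']
    q=K@(T[:3,:3].T@(np.array(p)-T[:3,3])); return q[:2]/q[2]
E
python3 - <<'E'
from h import *
import pickle
D={n:grab(n,n+'0.png') for n in('top','scene')}
pickle.dump(D,open('d0.pkl','wb'))
o=arm.get_obs(); print({k:np.round(v,3) for k,v in o.items()})
for n in D: print(n,D[n]['camera_matrix'],D[n]['cam_to_world'].round(3))
E
```

```text
{'t': np.float64(0.1), 'joint_pos': array([-1.118,  0.322, -0.07 ,  1.452,  0.023,  1.371, -0.057]), 'joint_vel': array([-0.001, -0.002, -0.   , -0.003, -0.001,  0.001, -0.   ]), 'joint_efforts': array([-1.0000e-03, -4.9488e+01, -3.8500e-01, -3.1521e+01,  1.3000e-02,
        7.0000e-03, -0.0000e+00]), 'position': array([0.276, 0.588, 0.404]), 'tool_rot': array([-3.14 ,  0.   ,  2.703]), 'force': array([-0.051,  0.128,  0.206]), 'wrist_torque': array([ 0.031, -0.026, -0.034]), 'gripper_force': np.float64(0.0), 'width': np.float64(1.0)}
top [[368.18818634   0.         316.99925879]
 [  0.         368.18818634 203.10076081]
 [  0.           0.           1.        ]] [[ 0.004 -0.996  0.092  0.491]
 [-1.    -0.007 -0.026  0.09 ]
 [ 0.027 -0.091 -0.995  0.837]
 [ 0.     0.     0.     1.   ]]
scene [[444.91579467   0.         309.55625823]
 [  0.         444.91579467 206.23011682]
 [  0.           0.           1.        ]] [[-0.331  0.646 -0.688  1.211]
 [ 0.943  0.24  -0.23   0.294]
 [ 0.017 -0.725 -0.689  0.751]
 [ 0.     0.     0.     1.   ]]
```

View pics/top0.png

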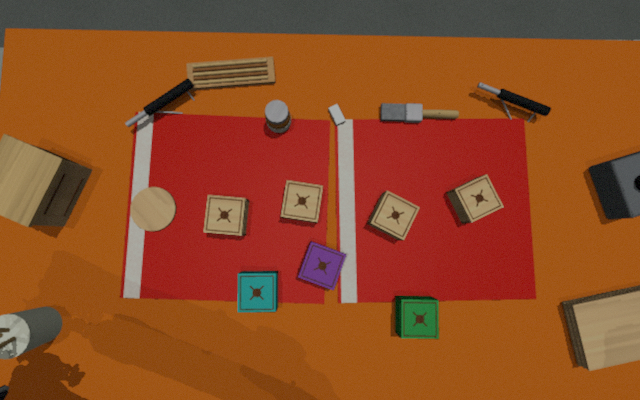

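View pics/scene0.png

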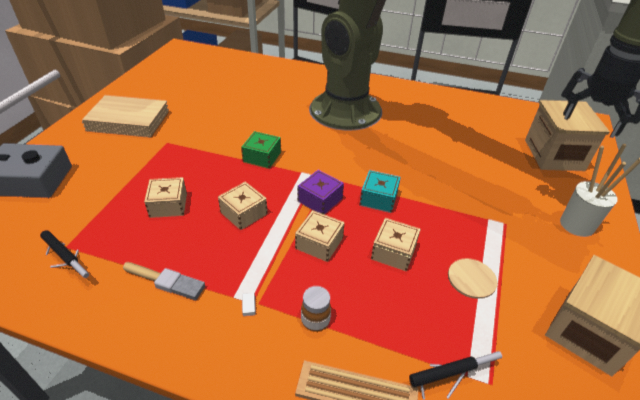

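Top view: four plywood boxes at (225,216), (302,202), (395,215) and (479,198). The purple (322,266), turquoise (257,293) and green (420,319) boxes are look-alikes to leave alone. The plywood colour fits box_a–d. Next I'll triangulate the rosettes.

```bash
python3 - <<'E'
from h import *
import pickle
D=pickle.load(open('d0.pkl','rb'))
P={'top':[(225,215),(302,201),(396,215),(480,198)],'scene':[(396,236),(319,235),(242,204),(165,188)]}
R={}
for n in P:
    g=cv2.cvtColor(D[n]['image'],cv2.COLOR_RGB2GRAY).astype(float); R[n]=[]
    for u,v in P[n]:
        r=9; w=g[v-r:v+r+1,u-r:u+r+1]; b=np.clip(np.percentile(w,60)-25-w,0,None)
        yy,xx=np.mgrid[-r:r+1,-r:r+1]; b[xx**2+yy**2>r*r]=0
        R[n].append((u+(b*xx).sum()/b.sum(),v+(b*yy).sum()/b.sum()))
for i in range(4):
    A=np.zeros((3,3));c=np.zeros(3);L=[]
    for n in P:
        T=D[n]['cam_to_world'];d=T[:3,:3]@np.linalg.solve(D[n]['camera_matrix'],[*R[n][i],1]);d/=np.linalg.norm(d)
        M=np.eye(3)-np.outer(d,d);A+=M;c+=M@T[:3,3]
    x=np.linalg.solve(A,c)
    # yaw: lid outline (bright plywood) in top
    d=D['top'];u,v=map(int,R['top'][i])
    hsv=cv2.cvtColor(d['image'],cv2.COLOR_RGB2HSV)
    m=((hsv[...,1]<140)&(hsv[...,2]>140)).astype(np.uint8); k=np.zeros_like(m);k[v-32:v+33,u-32:u+33]=1;m=m*k
    m=cv2.morphologyEx(m,cv2.MORPH_CLOSE,np.ones((7,7)))
    C=max(cv2.findContours(m,0,2)[0],key=cv2.contourArea)
    q=np.array([ray(d,*p[0],.052)[:2] for p in C],np.float32)
    rect=cv2.minAreaRect(q*1000)
    print(i,R['top'][i],R['scene'][i],x.round(4),'rect',np.round(rect[0],0),np.round(rect[1],0),round(rect[2],1),'r',np.hypot(*x[:2]).round(3))
for n in [(278,115),(338,114),(420,113),(153,208)]: print(ray(D['top'],*n,.0).round(3))
E
```

```text
0 (np.float64(224.05797101449275), np.float64(214.70966975528628)) (np.float64(397.0497605663127), np.float64(234.94066208619614)) [0.5367 0.266  0.056 ] rect [537. 267.] [81. 81.] 85.3 r 0.599
1 (np.float64(301.5916374561843), np.float64(200.55032548823235)) (np.float64(318.3902379200392), np.float64(233.23325974981603)) [0.5702 0.1021 0.0343] rect [569. 102.] [80. 80.] 81.7 r 0.579
2 (np.float64(395.2365230848594), np.float64(214.70518442094402)) (np.float64(242.67422232939475), np.float64(202.51651796479382)) [ 0.5393 -0.0999  0.0349] rect [539. -99.] [79. 80.] 63.0 r 0.548
3 (np.float64(479.06200199203187), np.float64(197.73057768924303)) (np.float64(164.0514705882353), np.float64(188.51676470588237)) [ 0.5768 -0.2813  0.0533] rect [ 577. -283.] [80. 80.] 25.4 r 0.642
[0.773 0.16  0.   ]
[0.778 0.02  0.   ]
[ 0.783 -0.174  0.   ]
[0.554 0.438 0.   ]
```

```bash
cat >> h.py <<'E'
from scipy.spatial.transform import Rotation as Ro
B=[(.537,.267,-4.7),(.569,.102,-8.3),(.539,-.099,-27),(.577,-.282,25.4)]
def plan(p,yaw):
    o=arm.get_obs(); R=Ro.from_euler('xyz',o['tool_rot'])
    t=Ro.from_euler('xyz',[np.pi,0,np.radians(yaw)])
    print('shift cm',(100*R.inv().apply(np.array(p)-o['position'])).round(2),'turn',(np.degrees((R.inv()*t).as_rotvec())).round(1),
     'pos',o['position'].round(4),'F',o['force'].round(2),'t',o['t'])
E
python3 - <<'E'
from h import *
x,y,a=B[0];yaw=a+180;c=np.radians(yaw)
off=.028
plan((x+off*np.cos(c),y+off*np.sin(c),.25),yaw)
E
```

```text
shift cm [-34.64 -18.95  15.41] turn [ -0.1  -0.  -20.4] pos [0.2761 0.5882 0.4038] F [-0.05  0.13  0.21] t 0.1
```

Request:
{"op": "move_arm", "data": {"motion": [[[-4.5,-2.5,1],[0,0,-4]],[[-9,-5,2.5],[0,0,-8]],[[-13.5,-7.4,4],[0,0,-12]],[[-18,-9.9,6],[0,0,-16]],[[-22.5,-12.3,8],[0,0,-20.4]],[[-27,-14.8,10],[0,0,-20.4]],[[-31,-17,12],[0,0,-20.4]],[[-34.6,-18.95,14],[0,0,-20.4]],[[-34.6,-18.95,15.4],[0,0,-20.4]],[[-34.6,-18.95,15.4],[0,0,-20.4]],[[-34.6,-18.95,15.4],[0,0,-20.4]],[[-34.6,-18.95,15.4],[0,0,-20.4]]], "grip": 255}}

```text
t: 1.6
position: [0.5086, 0.2712, 0.2516]
tool_rot: [3.14, 0.001, 3.061]
force: [0.1, 0.4, 0.2]
width: 0.003
gripper_force: 0.0
```

```bash
python3 - <<'E'
from h import *
x,y,a=B[0];yaw=a+180;c=np.radians(yaw);off=.028
plan((x+off*np.cos(c),y+off*np.sin(c),.25),yaw)
d=grab('wrist','w1.png'); print(d['cam_to_world'].round(3), arm.get_obs()['width'])
for p in [(x,y,.052)]+[(x+off*np.cos(c),y+off*np.sin(c),.052)]: print(proj(d,p).round(0))
E
```

```text
shift cm [-0.07 -0.19  0.16] turn [0.1 0.1 0.1] pos [0.5086 0.2712 0.2516] F [0.14 0.42 0.24] t 1.6
[[ 0.079  0.954  0.29   0.435]
 [ 0.997 -0.076 -0.023  0.278]
 [ 0.     0.291 -0.957  0.22 ]
 [ 0.     0.     0.     1.   ]] -0.0027219663486571593
[316. 270.]
[316. 231.]
```

View pics/w1.png

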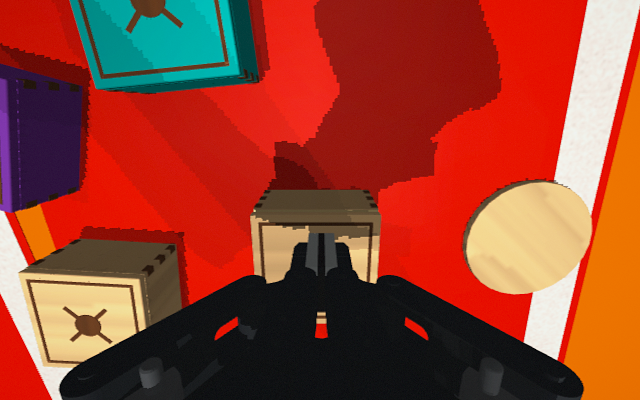

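The fingertips are at (320,240), about 28 mm from the lid's centre towards the near edge, as planned. Now descending slowly.

Request:
{"op": "move_arm", "data": {"motion": [[[0,0,0.8],[0,0,0]],[[0,0,1.4],[0,0,0]],[[0,0,1.8],[0,0,0]],[[0,0,2.0],[0,0,0]],[[0,0,2.1],[0,0,0]],[[0,0,2.2],[0,0,0]],[[0,0,2.3],[0,0,0]],[[0,0,2.3],[0,0,0]]]}}

```text
t: 2.65
position: [0.5088, 0.27, 0.228]
tool_rot: [3.141, -0.0, 3.059]
force: [-2.0, -0.3, 3.0]
width: -0.001
gripper_force: 1.3
```

Request:
{"op": "move_arm", "data": {"motion": [[[0,0,0.1],[0,0,0]],[[0,0,0.1],[0,0,0]]]}}

```text
t: 2.9
position: [0.5087, 0.27, 0.2269]
tool_rot: [3.142, -0.0, 3.059]
force: [-1.9, -0.2, 4.4]
width: 0.003
gripper_force: 2.3
```

```bash
python3 - <<'E'
from h import *
d=grab('wrist'); cv2.imwrite('pics/w2.png',cv2.resize(d['image'][150:330,200:440,::-1],None,fx=3,fy=3))
E
```

```text
(no output)
```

View pics/w2.png

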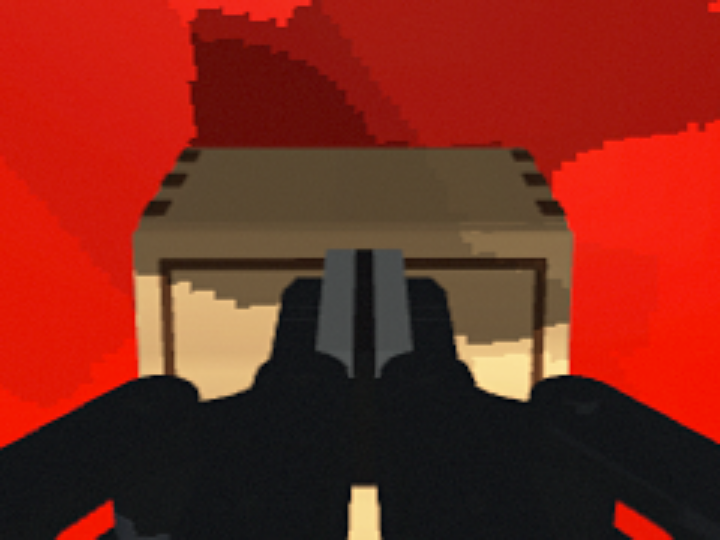

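The lid gives: the tip sank 1.1 mm for only 1.4 N more. I'll press on until the edge meets the wall.

Request:
{"op": "move_arm", "data": {"motion": [[[0,0,0.05],[0,0,0]],[[0,0,0.1],[0,0,0]],[[0,0,0.1],[0,0,0]]]}}

```text
t: 3.32
position: [0.5088, 0.27, 0.2267]
tool_rot: [3.141, -0.0, 3.059]
force: [-5.2, -1.7, 9.7]
width: -0.002
gripper_force: 4.9
```

```bash
python3 - <<'E'
from h import *
import pickle
D=pickle.load(open('d0.pkl','rb'))['scene']['image']
d=grab('scene')['image']
w=lambda a:cv2.resize(a[205:280,360:435,::-1],None,fx=5,fy=5,interpolation=cv2.INTER_CUBIC)
cv2.imwrite('pics/s2.png',np.hstack([w(D),w(d)]))
print(arm.get_obs()['force'])
E
```

```text
[-4.82741052 -0.65797035  9.9321352 ]
```

View pics/s2.png

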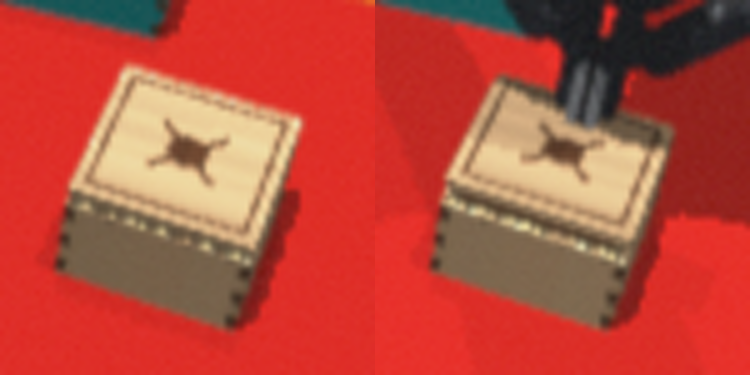

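Scene crop: the tip is pressed at the far edge (585,115 in the crop) and a gap has opened along the front edge, from (455,190) to (620,240). The lid is clearly tipped, so this is the loose one. I'll let go and then press the middle.

Request:
{"op": "move_arm", "data": {"motion": [[[0,0,-0.5],[0,0,0]],[[0,0,-1.5],[0,0,0]],[[-1,0,-1.8],[0,0,0]],[[-2.8,0,-1.8],[0,0,0]],[[-2.8,0,-1.8],[0,0,0]],[[-2.8,0,-1.3],[0,0,0]],[[-2.8,0,-0.8],[0,0,0]],[[-2.8,0,-0.5],[0,0,0]],[[-2.8,0,-0.4],[0,0,0]],[[-2.8,0,-0.3],[0,0,0]],[[-2.8,0,-0.3],[0,0,0]]]}}

```text
t: 4.75
position: [0.5364, 0.2677, 0.2294]
tool_rot: [-3.141, -0.001, 3.059]
force: [-3.5, -1.2, 5.4]
width: -0.003
gripper_force: 2.7
```

Request:
{"op": "move_arm", "data": {"motion": [[[0,0,0.1],[0,0,0]],[[0,0,0.2],[0,0,0]],[[0,0,0.25],[0,0,0]],[[0,0,0.3],[0,0,0]],[[0,0,0.3],[0,0,0]]]}}

```text
t: 5.38
position: [0.5364, 0.2676, 0.2267]
tool_rot: [-3.142, -0.001, 3.059]
force: [-2.9, -2.0, 7.2]
width: -0.002
gripper_force: 3.5
```

Sliding down against about 7 N. Continuing to the stop.

Request:
{"op": "move_arm", "data": {"motion": [[[0,0,0.05],[0,0,0]],[[0,0,0.1],[0,0,0]],[[0,0,0.15],[0,0,0]],[[0,0,0.15],[0,0,0]],[[0,0,0.15],[0,0,0]]]}}

```text
t: 6.0
position: [0.5364, 0.2677, 0.2254]
tool_rot: [-3.142, -0.001, 3.059]
force: [-4.5, -2.3, 8.3]
width: 0.002
gripper_force: 4.1
```

Request:
{"op": "move_arm", "data": {"motion": [[[0,0,0.05],[0,0,0]],[[0,0,0.1],[0,0,0]],[[0,0,0.15],[0,0,0]],[[0,0,0.15],[0,0,0]]]}}

```text
t: 6.5
position: [0.5364, 0.2677, 0.2252]
tool_rot: [3.141, -0.001, 3.059]
force: [-6.9, -2.8, 15.6]
width: -0.002
gripper_force: 7.7
```

Request:
{"op": "move_arm", "data": {"motion": [[[0,0,0.05],[0,0,0]],[[0,0,0.05],[0,0,0]],[[0,0,0.05],[0,0,0]]]}}

```text
t: 6.88
position: [0.5365, 0.2676, 0.2252]
tool_rot: [3.141, -0.001, 3.059]
force: [-7.8, -3.9, 17.5]
width: 0.003
gripper_force: 8.9
```

The lid is at a hard stop: the tip is at 52.2 mm under 17.5 N and no longer sinks. Retreating straight up.

Request:
{"op": "move_arm", "data": {"motion": [[[0,0,-0.5],[0,0,0]],[[0,0,-2],[0,0,0]],[[0,0,-5],[0,0,0]],[[0,0,-9],[0,0,0]],[[0,0,-13],[0,0,0]],[[0,0,-16],[0,0,0]],[[0,0,-16],[0,0,0]],[[0,0,-16],[0,0,0]]]}}

```text
t: 7.88
position: [0.5366, 0.2675, 0.3816]
tool_rot: [-3.141, -0.001, 3.059]
force: [0.7, -0.7, -0.5]
width: -0.002
gripper_force: 0.0
```

```bash
python3 - <<'E'
from h import *
import pickle
D=pickle.load(open('d0.pkl','rb'))['scene']['image']
d=grab('scene','s3f.png')['image']
w=lambda a:cv2.resize(a[205:280,360:435,::-1],None,fx=5,fy=5,interpolation=cv2.INTER_CUBIC)
cv2.imwrite('pics/s3.png',np.hstack([w(D),w(d)]))
print(arm.get_obs()['force'],arm.get_obs()['position'])
E
```

```text
[-0.64082364 -0.46777648 -0.20860036] [0.53645945 0.26736927 0.3810063 ]
```

View pics/s3.png

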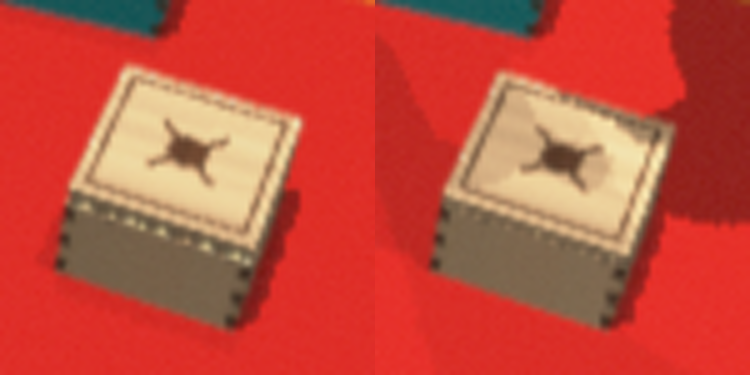

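The gap line beneath the lid has closed (right half of the crop). The lid is lower and level, and the arm is clear of everything.

```bash
python3 -c "
from h import *
print(job_done())"
```

```text
the job is handed in; nothing more can be done
None
```

The loose lid was on the leftmost plywood box from the robot's side: I rocked it under a fingertip, pressed it home in the middle with up to about 17.5 N and left the arm clear; the job is handed in, but no verdict was returned.

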